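Clear a tipped relay from the inspection turntable into the flip-top reject box

ROBOT

A 6-joint arm with a two-finger parallel gripper is mounted at the origin on the work surface. World frame = base frame: x ahead of the robot, y to its left, z up, the work surface at z = 0. Lengths are in m, angles in rad, forces in N, time in s.
With the tool pointing down it reaches from about 0.275 to 0.875 m from the base axis. Payload 12.5 kg.
Tool frame: the origin (TCP) lies on the mounting face of the last link; the fingertips stand 173 mm ahead of it and the grasp point (between the pads) lies 155 mm ahead of it; z points along the fingers, x is the direction in which the jaws open and shut, and the axes are right-handed (so a half turn about z gives the same grasp; the last joint's range is limited). The gripper opens to 85 mm and grips with 20 to 120 N. Pads are 22 mm wide; open, the fingers measure 114 mm over their backs; the gripper's body (76 mm by 85 mm) begins 54 mm behind the grasp point. The pads swing forward as they close: fully open they stand 13 mm farther back than shut.
Start: joints at [-1.252, 0.351, 1.652, -0, 1.139, -0.085], TCP at [0.216, -0.506, 0.405] pointing down, gripper open.
Joint ranges: [-2.75, 2.75], [-0.79, 2.1], [0.01, 2.65], [-1.57, 4.71], [0.07, 3.14], [-2.87, 2.87]. Speed limits (rad/s): [2.22, 2.22, 2.79, 3.14, 3.14, 3.14].

INTERFACE

Orientations are given as a unit quaternion [x, y, z, w].
In Python, from station import r gives the robot as it stands.
- The arm moves only by the tool arm_command, never from a script. Its argument "commands" is a list of rows, each an object with "fingers": the finger opening in m, from 0 to 0.0854; "dp": the shift along the tool's x, y, z in m, a list of three; "turn": the turn about the tool's z in degrees. A call has 1 to 20 rows; each row is the pose to reach, as a shift and turn from the pose commanded when the call began, along the tool's axes at that moment; what a row does not reach only later rows make up. A row lasts 1/8 s, in which the tool goes at most 62.5 mm and 10.7 degrees, less where a joint would pass 70% of its speed; a pose out of reach is approached as far as the arm can. A call with a gripper value outside its range is refused whole. The fingers move at their own pace and stop on an object; "force" is the grip in N (left out, the last holds). Time passes only in rows, so rows that repeat a pose let the fingers close. It gives the time, the measured TCP pose, the force and the opening at its end, in the units of the state.
- r.read_state(): the state, without advancing time (a new reading comes with each control period).
- r.grab_frame(name): name is "scene" or "top" or "wrist"; returns a dict with "pixels" (480x640x3 uint8, blue, green, red), "K" (3x3 intrinsics, pixels), "R" (3x3) and "t" (3): a world point X has camera coordinates R X + t. Camera axes: x right, y down, z forward; pixel columns grow to the right and rows downward; lengths in m; the calibration is good to about 2 mm. A picture is of the moment at which its call begins. There is no depth.
- r.finish_job(): hands the job in, once; it reports no verdict.
Trained networks look in a picture, given as the dict that the camera call returned (one of the last four; its "shot" number tells which), for a name from the list of things; names that differ only in an ending like _2 or _b are one class to them, and where a whole thing is asked for, a point or a joint stands for the part that bears it (a point fixed in the world has none). Each returns a list of dicts, best first, with "conf" (0 to 1); they miss things now and then, are a little off and sometimes report something else, mostly with a low value. They report only what shows in the picture. A call takes as long as a camera call. They do not tell look-alikes from the thing itself.
- r.trace(name, picture): "mask" (480x640 bool, what is visible of it) and "rect" ([left, top, right, bottom] in pixels, round what is visible of it).
The state is a dict: "clock": time; "joint_positions": joint angles; "joint_vel": joint speeds; "effort": joint torques, N m; "tcp_pos": TCP position; "tool_rot": TCP orientation; "force": force on the tool from outside, world axes, zero at the start; "moment": the same for the moment, N m; "gripper_width": opening from 0.0 (shut) to 1.0 (fully open).
Only numpy, scipy, OpenCV 4.12 (cv2) and the standard library are available. Lean on these libraries where they do the work, as an engineer would, in place of code of your own. Each camera call takes 0.05 s, during which the arm holds its last target. There are 200 camera calls.

TASK

One relay has fallen over on the free-spinning inspection turntable and sits under the clear hood: turn the turntable gently by its pegs, keeping the four good relays standing on it, until the fallen relay is out from under the hood on the open side, then lift it off. Put it in the box with the red flip-top lid and press that lid fully shut; leave the grey-lidded box closed and the turntable at rest.

Things in the scene. Friction and masses are not known exactly. Their poses are not given: they have to be found in the camera images.
- station: fixed white base plate of the turntable, 300 x 300 x 10 mm; origin on the table at its centre, under the turntable's axis; z up. A clear hood covers its +x half (point hood); its -x half, facing the robot, is open above
- hood (a point): front middle of the clear hood's top, 106 mm above the table, 8 mm to the +x side of the axis, axes as the station. From here the hood reaches 142 mm to +x and 150 mm to each side; blue edges; roof underside 98 mm above the table; 8 mm square posts at its four corners
- disc: aluminium turntable disc, 260 mm across, 10 mm thick, turning almost without friction on a vertical axis; origin on the axis at its underside, 34 mm above the table; flat top at 44 mm; x and y turn with it. Four orange pegs stand on it
- peg0 (a point): top centre of an orange peg on the disc: 10 mm across, 26 mm tall, 115 mm from the axis, its top 70 mm above the table; pegs are 90 degrees apart
- peg1 (a point): top centre of an orange peg on the disc: 10 mm across, 26 mm tall, 115 mm from the axis, its top 70 mm above the table; pegs are 90 degrees apart
- peg2 (a point): top centre of an orange peg on the disc: 10 mm across, 26 mm tall, 115 mm from the axis, its top 70 mm above the table; pegs are 90 degrees apart
- peg3 (a point): top centre of an orange peg on the disc: 10 mm across, 26 mm tall, 115 mm from the axis, its top 70 mm above the table; pegs are 90 degrees apart
- tipped: the fallen relay, lying on its side on the disc about 70 mm from the axis: see-through amber box on a black base with short brass pins; 36 mm long (its x, pins at -x), 28 mm wide (its y), 22 mm high (its z, up at the start), about 40 g; origin at the centre of its underside. Loose
- good0: a good relay standing upright on the disc: 28 (x) x 22 (y) x 36 mm tall, about 40 g; origin at the centre of its underside, z up. Loose, falls over if struck
- good1: a good relay standing upright on the disc: 28 (x) x 22 (y) x 36 mm tall, about 40 g; origin at the centre of its underside, z up. Loose, falls over if struck
- good2: a good relay standing upright on the disc: 28 (x) x 22 (y) x 36 mm tall, about 40 g; origin at the centre of its underside, z up. Loose, falls over if struck
- good3: a good relay standing upright on the disc: 28 (x) x 22 (y) x 36 mm tall, about 40 g; origin at the centre of its underside, z up. Loose, falls over if struck
- red_box: white reject box with a red flip-top lid, fixed to the table: 72 (x) x 96 (y) x 52 mm tall, walls and floor 4 mm; origin at the centre of its underside, z up; the lid is hinged along its +x edge (away from the robot) at the top
- red_lid (a joint): angle of the red lid: 0 shut, grows as its -x edge swings up and over, up to 2.5 rad; stiff hinge that stays where it is left. The lid is a plate 72 x 96 x 5 mm lying on the rim (top at 57 mm when shut)
- red_tab (a point): top centre of the upright thumb tab on the red lid: 24 mm wide (along the hinge, centred), 8 mm thick, 36 mm tall, standing 12 mm from the hinge line on the lid's side of it; its top 93 mm above the table when shut. Pushing it over, towards and past the hinge, raises the lid; the hinge takes some 0.13 N m
- grey_box: an identical white box with a grey lid, fixed to the table, axes as the red one; not to be used
- grey_lid (a joint): angle of the grey lid: 0 shut, as the red one
There are look-alikes about, which are no part of the job. Leave any blue or purple look-alike of the good2 alone.

How it is judged:
By the outcome, as a careful person would: the job done as asked, in the order asked, and still so for the second after the job is handed in, with the robot touching nothing.
It also fails if it takes over 72 s, if anything falls off the work surface, if the arm or the gripper's body presses on something with over 40 N, if the wrist force passes 120 N, or if a joint passes its speed limit or range.

## Working session

There is one attempt and no reset: what is moved stays moved. The work goes in short steps, Python scripts to look and compute and a tool call to move; the robot and the scene stay as the last step left them, time stands still between calls to the robot, and variables do not carry over. Pictures are saved under pics/ and viewed, about 8 in all and at most 12, crops included, and the job is handed in when it is done.

Besides the shell and the picture viewer there is one more tool, called after "Request:" as name(argument=value, ...), one argument or row to a line, values as JSON. arm_command: Moves the arm, as the interface text tells. Its arguments: {"type":"object","properties":{"commands":{"type":"array","items":{"type":"object","properties":{"fingers":{"type":"number"},"dp":{"type":"array","items":{"type":"number"}},"turn":{"type":"number"}}}},"force":{"type":"number"}},"required":["commands"]}

```bash
mkdir -p pics; ls; cat > h.py <<'E'
import numpy as np, cv2
from station import r
def ray(f,u,v):
    d=np.linalg.inv(f["K"])@np.array([u,v,1.]); R=np.array(f["R"]); return -R.T@np.array(f["t"]), R.T@d
def atz(f,u,v,z):
    c,d=ray(f,u,v); return c+d*(z-c[2])/d[2]
def proj(f,X):
    p=np.array(f["K"])@(np.array(f["R"])@np.array(X)+np.array(f["t"])); return p[:2]/p[2]
def cen(m):
    y,x=np.nonzero(m); return x.mean(),y.mean()
E
python3 - <<'E'
from h import *
s=r.read_state(); print(s["clock"],s["tcp_pos"],s["tool_rot"],s["gripper_width"])
for n in ["top","scene"]:
    f=r.grab_frame(n); cv2.imwrite(f"pics/{n}0.png",f["pixels"]); print(n,f["K"],f["R"],f["t"])
    for k in ["station","disc","peg0","tipped","good0","red_box","red_lid","red_tab","grey_box"]:
        for d in r.trace(k,f): print(k,round(d["conf"],2),d["rect"],np.round(cen(d["mask"]),1))
E
```

```text
pics
0.0 [ 0.21608518 -0.50562514  0.4041438 ] [ 8.34536129e-01 -5.50952892e-01 -4.74221225e-04 -3.68417067e-04] 1.000273808080705
top [[459.09864469   0.         316.09393396]
 [  0.         459.09864469 235.81388677]
 [  0.           0.           1.        ]] [[-0.005912   -0.99983057  0.01743203]
 [-0.98528421  0.00284634 -0.17090031]
 [ 0.17082174 -0.01818587 -0.98513411]] [0.01568517 0.53675073 1.01308817]
station 0.92 [342.4, 142.0, 482.2, 287.7] [408.7 204. ]
disc 0.67 [353.2, 205.6, 464.8, 276.4] [405.8 238.3]
peg0 0.76 [354.5, 204.6, 463.0, 278.5] [405.8 238.6]
tipped 0.63 [340.0, 142.7, 481.0, 289.5] [408.4 204.2]
tipped 0.51 [216.2, 228.5, 266.0, 269.4] [238.5 249.4]
tipped 0.37 [351.1, 205.9, 464.0, 279.6] [405.7 238.5]
good0 0.69 [414.2, 239.1, 434.4, 252.9] [421.8 243.3]
good0 0.54 [462.2, 315.2, 478.2, 328.9] [468.3 322. ]
good0 0.52 [426.7, 318.2, 442.1, 333.8] [435.  325.5]
good0 0.51 [428.8, 210.2, 447.1, 225.2] [436.5 218.1]
good0 0.5 [376.8, 206.7, 387.4, 221.4] [380.6 214. ]
good0 0.42 [387.2, 235.7, 400.9, 250.4] [394.5 241.5]
red_box 0.76 [157.3, 235.8, 208.5, 
[... 491 characters left out ...]
74]] [-0.23420329 -0.17969816  1.61039695]
station 0.5 [429.6, 196.9, 477.8, 228.3] [454.8 212.6]
disc 0.7 [168.7, 262.2, 295.2, 364.3] [235.3 323.8]
peg0 0.82 [168.3, 259.9, 299.8, 366.8] [234.9 323. ]
good0 0.75 [231.6, 266.9, 248.1, 283.8] [239.4 273.9]
good0 0.75 [158.6, 247.9, 181.7, 266.6] [169.  254.7]
good0 0.71 [124.1, 257.8, 138.7, 278.8] [131.6 266.7]
good0 0.58 [197.7, 273.9, 218.3, 290.5] [206.7 282.2]
red_box 0.82 [424.9, 200.9, 482.3, 250.9] [453.1 223.7]
red_lid 0.69 [424.4, 200.0, 479.2, 226.7] [454.4 212.8]
red_tab 0.58 [431.2, 198.6, 478.5, 228.2] [455.4 213.2]
grey_box 0.95 [365.1, 215.3, 429.5, 269.1] [399.7 243.1]
grey_box 0.63 [168.5, 261.8, 296.3, 369.1] [234.2 322.1]
```

```bash
python3 - <<'E'
import cv2,numpy as np
t=cv2.imread("pics/top0.png"); s=cv2.imread("pics/scene0.png")
a=cv2.resize(t[130:340,140:500],(800,467),interpolation=3)
cv2.imwrite("pics/topc.png",a)
cv2.imwrite("pics/scc.png",cv2.resize(s[180:390,100:500],(800,420),interpolation=3))
E
```

```text
(no output)
```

View pics/topc.png

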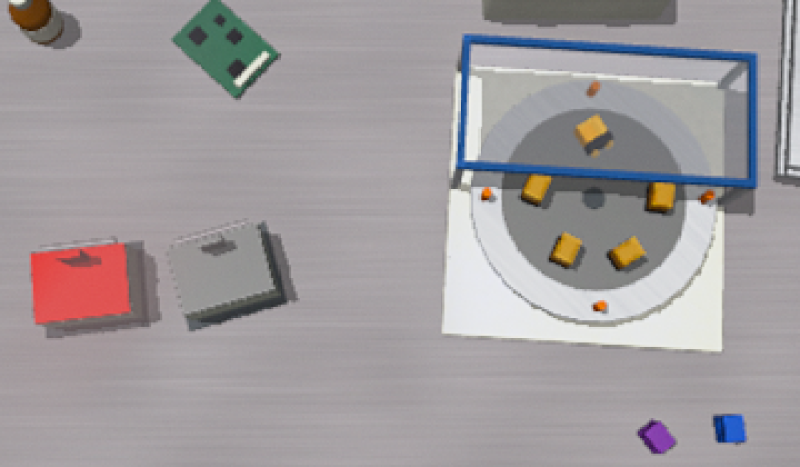

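View pics/scc.png

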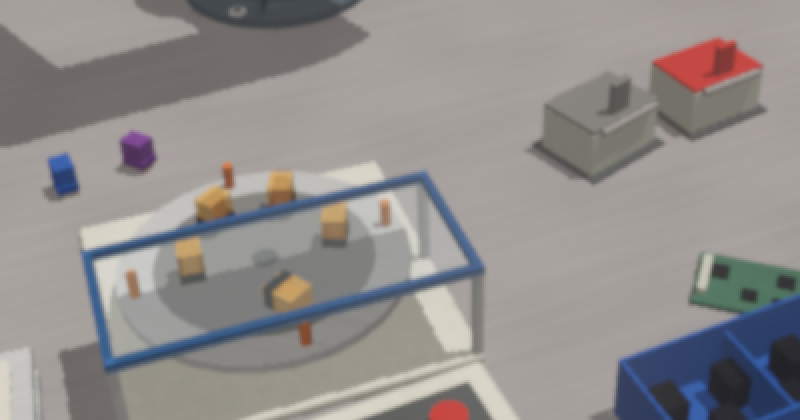

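The top view shows the fallen relay at crop (594,135), full image ~(407,191): it is under the hood, lies flat and shows a black base. The four upright relays are at crop (537,188), (661,195), (567,250) and (627,252). The blue and purple look-alikes are at (730,428) and (657,436). The red box is on the left at (85,285), with the grey box beside it. The scene view agrees.

Other things that could be taken for the fallen relay are the four upright ones and the purple and blue ones. Only the one at (407,191) lies on its side.

```bash
cat >> h.py <<'E'
def orange(f):
    hsv=cv2.cvtColor(f["pixels"],cv2.COLOR_BGR2HSV)
    m=cv2.inRange(hsv,(3,150,90),(13,255,255)); n,l,s,c=cv2.connectedComponentsWithStats(m)
    return [(c[i],s[i][4],s[i][:4]) for i in range(1,n) if 4<=s[i][4]<400]
E
python3 - <<'E'
from h import *
f=r.grab_frame("top")
for c,a,b in orange(f): print(np.round(c,1),a,np.round(atz(f,*c,.060),3)[:2])
P=lambda x,y:(140+x/2.222,130+y/2.222)
for n,(x,y,z) in dict(stBL=(443,333,.01),stBR=(722,350,.01),axis=(594,198,.044),hoodL=(462,168,.106),hoodR=(755,186,.106),hoodTL=(465,38,.106),tipped=(594,135,.06),g0=(537,188,.06),g1=(661,195,.06),g2=(567,250,.06),g3=(627,252,.06),rTL=(32,250,.057),rTR=(128,243,.057),rBL=(36,325,.057),rBR=(129,315,.057),rtab=(80,257,.09),gTL=(168,243,.057),gTR=(262,222,.057),gBL=(190,319,.057),gBR=(280,298,.057)).items():
    print(n,np.round(atz(f,*P(x,y),z),3)[:2])
m=r.trace("red_lid",f)[0]["mask"]
hsv=cv2.cvtColor(f["pixels"],cv2.COLOR_BGR2HSV); red=cv2.inRange(hsv,(0,120,120),(8,255,255))|cv2.inRange(hsv,(172,120,120),(180,255,255))
red[:, :150]=0; red[:,215:]=0
pts=np.argwhere(red)[:,::-1].astype(np.float32)
rc=cv2.minAreaRect(pts); print(rc,[np.round(atz(f,*p,.057)[:2],3) for p in cv2.boxPoints(rc)])
E
```

```text
[407.3 168.3] 6 [ 0.694 -0.201]
[457.2 217.9] 15 [ 0.575 -0.312]
[408.2 267.9] 8 [ 0.46  -0.194]
stBL [ 0.438 -0.041]
stBR [ 0.419 -0.337]
axis [ 0.576 -0.2  ]
hoodL [ 0.594 -0.056]
hoodR [ 0.575 -0.347]
hoodTL [ 0.729 -0.062]
tipped [ 0.64  -0.199]
g0 [ 0.583 -0.138]
g1 [ 0.576 -0.266]
g2 [ 0.518 -0.166]
g3 [ 0.516 -0.228]
rTL [0.521 0.38 ]
rTR [0.528 0.283]
rBL [0.444 0.371]
rBR [0.454 0.279]
rtab [0.508 0.321]
gTL [0.527 0.242]
gTR [0.549 0.146]
gBL [0.45  0.217]
gBR [0.47  0.127]
((175.6007080078125, 256.87298583984375), (31.36880111694336, 43.70999526977539), 83.41805267333984) [array([0.518, 0.385]), array([0.529, 0.287]), array([0.458, 0.277]), array([0.447, 0.373])]
```

```bash
cat >> h.py <<'E'
from scipy.spatial.transform import Rotation as Ro
def pose():
    s=r.read_state(); return np.array(s["tcp_pos"]),Ro.from_quat(s["tool_rot"]),s
def yaw(): 
    p,q,s=pose(); x=q.as_matrix()[:,0]; return np.degrees(np.arctan2(x[1],x[0]))
def rel(*W):
    "W: (x,y,ztip,yaw) -> dp in tool axes (mm), turn deg; yaw taken as nearest"
    p,q,s=pose(); print("t",round(s["clock"],2),"tcp",np.round(p,3),"yaw",round(yaw(),1),"w",round(s["gripper_width"],3),"F",np.round(s["force"],1))
    for x,y,z,a in W:
        d=q.as_matrix().T@(np.array([x,y,z+.173])-p)
        print(np.round(d*1000).astype(int).tolist(),round((yaw()-a+180)%360-180,1))
def arc(cx,cy,R,a0,a1,n,z):
    return [(cx+R*np.cos(a),cy+R*np.sin(a),z,np.degrees(a)+90) for a in np.radians(np.linspace(a0,a1,n))]
E
python3 -c "
from h import *
rel((.461,-.194,.13,-92))"
```

```text
t 1.1 tcp [ 0.216 -0.506  0.405] yaw -66.9 w 0.997 F [ 0.1 -0.2 -0.9]
[-190, -348, 102] 25.1
```

Request:
arm_command(
  commands=[
    {"fingers": 0.045, "dp": [-190, -348, 102], "turn": 25},
  ],
)

```text
clock: 1.23
tcp_pos: [0.2517, -0.4611, 0.3901]
tool_rot: [0.78, -0.626, 0.001, 0.001]
force: [1.4, -0.7, -1.3]
gripper_width: 0.815
```

I sent that row in millimetres, but dp is in metres. The per-row limit held it to a 62 mm step in the right direction. I'll use metres from here.

```bash
sed -i 's/np.round(d\*1000).astype(int).tolist()/np.round(d,3).tolist()/' h.py; python3 -c "
from h import *
rel((.461,-.194,.13,-92))"
```

```text
t 1.23 tcp [ 0.252 -0.461  0.39 ] yaw -77.6 w 0.815 F [ 1.4 -0.7 -1.3]
[-0.216, -0.262, 0.087] 14.4
```

Request:
arm_command(
  commands=[
    {"fingers": 0.045, "dp": [-0.216, -0.262, 0.087], "turn": 14},
    {"fingers": 0.045, "dp": [-0.216, -0.262, 0.087], "turn": 14},
    {"fingers": 0.045, "dp": [-0.216, -0.262, 0.087], "turn": 14},
    {"fingers": 0.045, "dp": [-0.216, -0.262, 0.087], "turn": 14},
    {"fingers": 0.045, "dp": [-0.216, -0.262, 0.087], "turn": 14},
    {"fingers": 0.045, "dp": [-0.216, -0.262, 0.087], "turn": 14},
    {"fingers": 0.045, "dp": [-0.216, -0.262, 0.087], "turn": 14},
    {"fingers": 0.045, "dp": [-0.216, -0.262, 0.087], "turn": 14},
  ],
)

```text
clock: 2.22
tcp_pos: [0.46, -0.1917, 0.3028]
tool_rot: [-0.7, 0.715, -0.0, -0.0]
force: [-0.3, -0.3, 0.2]
gripper_width: 0.527
```

```bash
python3 -c "
from h import *
f=r.grab_frame('wrist'); cv2.imwrite('pics/w1.png',f['pixels'])
rel((.461,-.194,.051,-92))
for c,a,b in orange(f): print(np.round(c,1),a,np.round(atz(f,*c,.068),3)[:2])
for d in r.trace('tipped',f): print('tipped',round(d['conf'],2),d['rect'])
g=proj(f,[*pose()[0][:2],.051]);print(g)"
```

```text
t 2.27 tcp [ 0.46  -0.192  0.303] yaw -91.3 w 0.522 F [-0.1 -0.5  0.5]
[0.002, -0.001, 0.079] 0.7
[324.  241.6] 5 [ 0.472 -0.194]
[329.  261.9] 240 [ 0.461 -0.197]
[320.59644532 252.78265749]
```

View pics/w1.png

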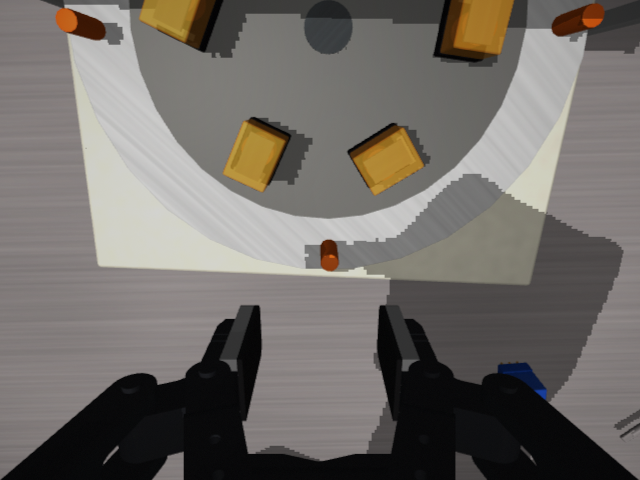

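The wrist view shows the near peg's top at (329,262) between the fingers' lanes, the two near relays clear of it, and the hub at (328,27). I'll descend and grip the peg.

Request:
arm_command(
  commands=[
    {"fingers": 0.045, "dp": [0.005, -0.001, 0.04], "turn": 1},
    {"fingers": 0.045, "dp": [0.005, -0.001, 0.078], "turn": 1},
    {"fingers": 0.045, "dp": [0.005, -0.001, 0.078], "turn": 1},
    {"fingers": 0.02, "dp": [0.005, -0.001, 0.078], "turn": 1},
    {"fingers": 0.006, "dp": [0.005, -0.001, 0.078], "turn": 1},
    {"fingers": 0.006, "dp": [0.005, -0.001, 0.078], "turn": 1},
    {"fingers": 0.006, "dp": [0.005, -0.001, 0.078], "turn": 1},
  ],
  force=20,
)

```text
clock: 3.2
tcp_pos: [0.4614, -0.1966, 0.2262]
tool_rot: [-0.693, 0.721, -0.001, 0.0]
force: [-2.0, -0.1, 7.9]
gripper_width: 0.104
```

```bash
python3 -c "
from h import *
f=r.grab_frame('wrist'); 
for c,a,b in orange(f): print(np.round(c,1),a,np.round(atz(f,*c,.068),3)[:2])
f=r.grab_frame('top')
for c,a,b in orange(f): print(np.round(c,1),a,np.round(atz(f,*c,.060),3)[:2])
g=cv2.cvtColor(f['pixels'],cv2.COLOR_BGR2GRAY)[210:228,398:416]; m=(g<85)
print(m.sum()); 
if m.sum(): y,x=np.nonzero(m); print('hub',atz(f,x.mean()+398,y.mean()+210,.044))
p=pose()[0]; c=np.array([.576,-.199])
a0=np.degrees(np.arctan2(*(p[:2]-c)[::-1]))%360; R=np.hypot(*(p[:2]-c)); print(a0,R)
rel(*arc(*c,R,a0,a0+70,16,p[2]-.173))
"
```

```text
[407.5 168.5] 4 [ 0.694 -0.202]
[457.2 217.9] 14 [ 0.575 -0.312]
84
hub [ 0.58010995 -0.20461804  0.044     ]
178.8137215269971 0.11458943533151765
t 3.3 tcp [ 0.461 -0.197  0.226] yaw -92.2 w 0.102 F [-1.7  0.   8.2]
[0.0, -0.0, 0.0] -1.0
[0.009, -0.001, 0.0] -5.7
[0.019, -0.002, 0.0] -10.4
[0.028, -0.004, 0.0] -15.0
[0.037, -0.007, 0.0] -19.7
[0.045, -0.01, 0.0] -24.4
[0.054, -0.014, 0.0] -29.0
[0.062, -0.019, 0.0] -33.7
[0.069, -0.025, 0.0] -38.4
[0.076, -0.031, 0.0] -43.0
[0.083, -0.037, 0.0] -47.7
[0.089, -0.045, 0.0] -52.4
[0.094, -0.052, 0.0] -57.0
[0.099, -0.06, 0.0] -61.7
[0.103, -0.069, 0.0] -66.4
[0.106, -0.077, 0.0] -71.0
```

Gripped (opening ≈ 9 mm). I'll ease the peg along its arc, with smooth starts and stops.

Request:
arm_command(
  commands=[
    {"fingers": 0.006, "dp": [0.0, 0.0, -0.004], "turn": 0},
    {"fingers": 0.006, "dp": [0.003, 0.0, -0.004], "turn": -2},
    {"fingers": 0.006, "dp": [0.009, -0.001, -0.004], "turn": -5},
    {"fingers": 0.006, "dp": [0.019, -0.002, -0.004], "turn": -10},
    {"fingers": 0.006, "dp": [0.028, -0.004, -0.004], "turn": -15},
    {"fingers": 0.006, "dp": [0.037, -0.007, -0.004], "turn": -19},
    {"fingers": 0.006, "dp": [0.045, -0.01, -0.004], "turn": -24},
    {"fingers": 0.006, "dp": [0.054, -0.014, -0.004], "turn": -28},
    {"fingers": 0.006, "dp": [0.062, -0.019, -0.004], "turn": -33},
  ],
)

```text
clock: 4.42
tcp_pos: [0.4776, -0.2591, 0.2286]
tool_rot: [0.87, -0.493, -0.0, -0.0]
force: [3.1, 1.3, -9.3]
gripper_width: 0.101
```

Request:
arm_command(
  commands=[
    {"fingers": 0.006, "dp": [0.0, 0.0, 0], "turn": 0},
  ],
)

```text
clock: 4.55
tcp_pos: [0.4776, -0.2591, 0.2286]
tool_rot: [0.869, -0.495, -0.0, -0.0]
force: [1.8, 1.1, -7.2]
gripper_width: 0.105
```

```bash
python3 -c "
from h import *
f=r.grab_frame('top'); 
for c,a,b in orange(f): print(np.round(c,1),a,np.round(atz(f,*c,.060),3)[:2])
cv2.imwrite('pics/top2.png',cv2.resize(f['pixels'][130:340,300:500],(600,630)[::1],interpolation=3)[:600])
p=pose()[0]; c=np.array([.576,-.199])
a0=np.degrees(np.arctan2(*(p[:2]-c)[::-1]))%360; R=np.hypot(*(p[:2]-c)); print(a0,R)
rel(*arc(*c,.115,a0,246,9,p[2]-.173))
"
```

```text
[381.  175.5] 6 [ 0.677 -0.139]
[450.  191.5] 6 [ 0.638 -0.299]
[366.  244.6] 5 [ 0.514 -0.1  ]
211.28277002971163 0.1152458868327973
t 4.6 tcp [ 0.478 -0.259  0.229] yaw -59.3 w 0.097 F [ 1.   1.3 -9. ]
[-0.0, -0.0, -0.0] -0.6
[0.009, -0.001, -0.0] -5.0
[0.017, -0.002, -0.0] -9.3
[0.026, -0.003, -0.0] -13.7
[0.034, -0.006, -0.0] -18.0
[0.042, -0.009, -0.0] -22.3
[0.05, -0.012, -0.0] -26.7
[0.058, -0.017, -0.0] -31.0
[0.065, -0.021, -0.0] -35.3
```

View pics/top2.png

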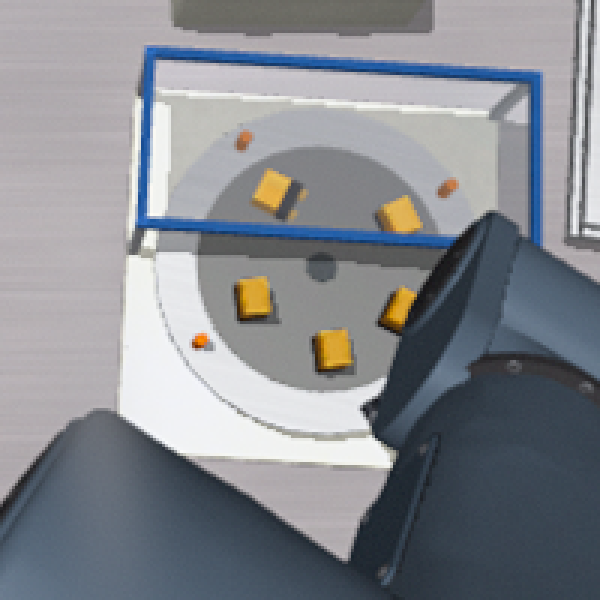

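The disc has turned by about 33° and every good relay is still standing. The fallen one is at crop (272,190). Continuing to 246°.

Request:
arm_command(
  commands=[
    {"fingers": 0.006, "dp": [0.003, 0, 0], "turn": -1},
    {"fingers": 0.006, "dp": [0.009, -0.001, 0], "turn": -5},
    {"fingers": 0.006, "dp": [0.017, -0.002, 0], "turn": -9},
    {"fingers": 0.006, "dp": [0.026, -0.003, 0], "turn": -14},
    {"fingers": 0.006, "dp": [0.034, -0.006, 0], "turn": -18},
    {"fingers": 0.006, "dp": [0.042, -0.009, 0], "turn": -22},
    {"fingers": 0.006, "dp": [0.05, -0.012, 0], "turn": -27},
    {"fingers": 0.006, "dp": [0.058, -0.017, 0], "turn": -31},
    {"fingers": 0.006, "dp": [0.063, -0.02, 0], "turn": -34},
    {"fingers": 0.006, "dp": [0.065, -0.021, 0], "turn": -35},
    {"fingers": 0.006, "dp": [0.065, -0.021, 0], "turn": -35},
    {"fingers": 0.006, "dp": [0.065, -0.021, 0], "turn": -35},
  ],
)

```text
clock: 6.1
tcp_pos: [0.5287, -0.3041, 0.2286]
tool_rot: [0.978, -0.21, -0.0, 0.0]
force: [-0.9, -2.0, -8.5]
gripper_width: 0.102
```

Request:
arm_command(
  commands=[
    {"fingers": 0.014, "dp": [0, 0, 0], "turn": 0},
    {"fingers": 0.024, "dp": [0, 0, 0], "turn": 0},
    {"fingers": 0.032, "dp": [0, 0, 0], "turn": 0},
    {"fingers": 0.032, "dp": [0, 0, -0.02], "turn": 0},
    {"fingers": 0.032, "dp": [0, 0, -0.06], "turn": 0},
    {"fingers": 0.032, "dp": [0, 0, -0.075], "turn": 0},
  ],
)

```text
clock: 6.85
tcp_pos: [0.5294, -0.3044, 0.3071]
tool_rot: [0.978, -0.21, 0.002, 0.001]
force: [-0.4, -0.4, -0.4]
gripper_width: 0.375
```

```bash
python3 -c "
from h import *
for i in range(2):
  f=r.grab_frame('top')
  for c,a,b in orange(f): print(np.round(c,1),a,np.round(atz(f,*c,.060),3)[:2])
c=np.array([.576,-.1995])
rel(*[(c[0]+.115*np.cos(a),c[1]+.115*np.sin(a),.13,-110) for a in [np.radians(156)]])
"
```

```text
[427.2 172.6] 5 [ 0.684 -0.248]
[362.6 196.8] 5 [ 0.626 -0.095]
[454.3 238.3] 15 [ 0.528 -0.302]
[387.5 264. ] 4 [ 0.469 -0.147]
[427.2 172.6] 5 [ 0.684 -0.248]
[362.6 196.8] 5 [ 0.626 -0.095]
[453.7 238.5] 12 [ 0.527 -0.301]
t 6.95 tcp [ 0.529 -0.304  0.306] yaw -24.2 w 0.375 F [ 0.1  0.3 -0.7]
[-0.115, -0.114, 0.002] 85.8
```

Request:
arm_command(
  commands=[
    {"fingers": 0.045, "dp": [-0.04, -0.04, 0], "turn": 10},
    {"fingers": 0.045, "dp": [-0.08, -0.08, 0], "turn": 20},
    {"fingers": 0.045, "dp": [-0.115, -0.114, 0], "turn": 91},
    {"fingers": 0.045, "dp": [-0.115, -0.114, 0], "turn": 91},
    {"fingers": 0.045, "dp": [-0.115, -0.114, 0], "turn": 91},
    {"fingers": 0.045, "dp": [-0.115, -0.114, 0], "turn": 91},
    {"fingers": 0.045, "dp": [-0.115, -0.114, 0], "turn": 91},
    {"fingers": 0.045, "dp": [-0.115, -0.114, 0], "turn": 91},
    {"fingers": 0.045, "dp": [-0.115, -0.114, 0], "turn": 91},
    {"fingers": 0.045, "dp": [-0.115, -0.114, 0], "turn": 91},
  ],
)

```text
clock: 8.2
tcp_pos: [0.4706, -0.1529, 0.3029]
tool_rot: [-0.536, 0.844, 0.001, -0.0]
force: [-0.5, 0.1, -0.2]
gripper_width: 0.529
```

```bash
python3 -c "
from h import *
for i in range(2):
  f=r.grab_frame('wrist')
  for c,a,b in orange(f): 
    if a>60: w=atz(f,*c,.066);print(np.round(c,1),a,np.round(w,3)[:2],np.degrees(np.arctan2(w[1]+.1995,w[0]-.576))%360)
rel((w[0],w[1],.055,-116),(.469,-.147,.055,-116))
"
```

```text
[48.8 23.6] 383 [ 0.626 -0.092] 65.22688137833084
[314.9 263.6] 227 [ 0.47 -0.15] 154.87405947537263
[49.5 23.5] 382 [ 0.626 -0.092] 65.23883894934953
[314.9 263.6] 228 [ 0.471 -0.15 ] 154.866017834161
t 8.3 tcp [ 0.471 -0.153  0.303] yaw -115.1 w 0.528 F [-0.7  0.2  0.1]
[-0.003, 0.001, 0.075] 0.9
[-0.005, 0.004, 0.075] 0.9
```

Request:
arm_command(
  commands=[
    {"fingers": 0.045, "dp": [-0.004, 0.002, 0.04], "turn": 0},
    {"fingers": 0.045, "dp": [-0.004, 0.002, 0.074], "turn": 0},
    {"fingers": 0.045, "dp": [-0.004, 0.002, 0.074], "turn": 0},
    {"fingers": 0.02, "dp": [-0.004, 0.002, 0.074], "turn": 0},
    {"fingers": 0.006, "dp": [-0.004, 0.002, 0.074], "turn": 0},
    {"fingers": 0.006, "dp": [-0.004, 0.002, 0.074], "turn": 0},
    {"fingers": 0.006, "dp": [-0.004, 0.002, 0.074], "turn": 0},
  ],
  force=20,
)

```text
clock: 9.18
tcp_pos: [0.4711, -0.1487, 0.2309]
tool_rot: [-0.536, 0.844, -0.001, 0.001]
force: [-0.3, 0.3, 7.6]
gripper_width: 0.097
```

```bash
python3 -c "
from h import *
p=pose()[0]; c=np.array([.576,-.1995])
a0=np.degrees(np.arctan2(*(p[:2]-c)[::-1]))%360; R=np.hypot(*(p[:2]-c)); print(a0,R)
rel(*arc(*c,.115,a0,a0+85,18,p[2]-.173))
"
```

```text
154.1588356831264 0.11652236603992226
t 9.18 tcp [ 0.471 -0.149  0.231] yaw -115.2 w 0.097 F [-0.3  0.3  7.6]
[0.0, -0.002, 0.0] 0.6
[0.01, -0.002, 0.0] -4.4
[0.02, -0.003, 0.0] -9.4
[0.03, -0.005, 0.0] -14.4
[0.039, -0.008, 0.0] -19.4
[0.049, -0.012, 0.0] -24.4
[0.058, -0.016, 0.0] -29.4
[0.066, -0.022, 0.0] -34.4
[0.074, -0.028, 0.0] -39.4
[0.082, -0.034, 0.0] -44.4
[0.089, -0.042, 0.0] -49.4
[0.095, -0.05, 0.0] -54.4
[0.1, -0.058, 0.0] -59.4
[0.105, -0.067, 0.0] -64.4
[0.109, -0.076, 0.0] -69.4
[0.112, -0.086, 0.0] -74.4
[0.114, -0.095, 0.0] -79.4
[0.116, -0.105, 0.0] -84.4
```

Request:
arm_command(
  commands=[
    {"fingers": 0.006, "dp": [0.003, -0.001, 0], "turn": -1},
    {"fingers": 0.006, "dp": [0.01, -0.002, 0], "turn": -4},
    {"fingers": 0.006, "dp": [0.02, -0.003, 0], "turn": -9},
    {"fingers": 0.006, "dp": [0.03, -0.005, 0], "turn": -14},
    {"fingers": 0.006, "dp": [0.039, -0.008, 0], "turn": -19},
    {"fingers": 0.006, "dp": [0.049, -0.012, 0], "turn": -24},
    {"fingers": 0.006, "dp": [0.058, -0.016, 0], "turn": -29},
    {"fingers": 0.006, "dp": [0.066, -0.022, 0], "turn": -34},
    {"fingers": 0.006, "dp": [0.074, -0.028, 0], "turn": -39},
    {"fingers": 0.006, "dp": [0.082, -0.034, 0], "turn": -44},
    {"fingers": 0.006, "dp": [0.089, -0.042, 0], "turn": -49},
    {"fingers": 0.006, "dp": [0.095, -0.05, 0], "turn": -54},
    {"fingers": 0.006, "dp": [0.1, -0.058, 0], "turn": -59},
    {"fingers": 0.006, "dp": [0.105, -0.067, 0], "turn": -64},
    {"fingers": 0.006, "dp": [0.109, -0.076, 0], "turn": -69},
    {"fingers": 0.006, "dp": [0.112, -0.086, 0], "turn": -74},
    {"fingers": 0.006, "dp": [0.114, -0.095, 0], "turn": -79},
    {"fingers": 0.006, "dp": [0.115, -0.101, 0], "turn": -83},
    {"fingers": 0.006, "dp": [0.116, -0.104, 0], "turn": -84},
    {"fingers": 0.006, "dp": [0.116, -0.104, 0], "turn": -84},
  ],
)

```text
clock: 11.68
tcp_pos: [0.5159, -0.2979, 0.231]
tool_rot: [0.963, -0.269, 0.001, 0.0]
force: [1.9, 2.4, 7.2]
gripper_width: 0.104
```

Request:
arm_command(
  commands=[
    {"fingers": 0.006, "dp": [0, 0, 0], "turn": 0},
    {"fingers": 0.014, "dp": [0, 0, 0], "turn": 0},
    {"fingers": 0.024, "dp": [0, 0, 0], "turn": 0},
    {"fingers": 0.032, "dp": [0, 0, 0], "turn": 0},
    {"fingers": 0.032, "dp": [0, 0, -0.02], "turn": 0},
    {"fingers": 0.032, "dp": [0, 0, -0.06], "turn": 0},
    {"fingers": 0.032, "dp": [0, 0, -0.1], "turn": 0},
  ],
)

```text
clock: 12.55
tcp_pos: [0.5153, -0.2978, 0.3321]
tool_rot: [0.963, -0.269, 0.0, 0.0]
force: [0.1, 0.2, -0.1]
gripper_width: 0.375
```

```bash
python3 -c "
from h import *
f=r.grab_frame('top')
for c,a,b in orange(f): print(np.round(c,1),a,np.round(atz(f,*c,.060),3)[:2])
rel((.44,-.17,.17,-110))
"
```

```text
[432.8 175.2] 6 [ 0.678 -0.261]
[365.  191.5] 6 [ 0.638 -0.1  ]
[450.  243.7] 7 [ 0.515 -0.292]
[382.2 260.8] 5 [ 0.477 -0.136]
t 12.6 tcp [ 0.516 -0.298  0.338] yaw -31.2 w 0.377 F [ 2.6 -1.8  6.5]
[-0.132, -0.07, -0.006] 78.8
```

Request:
arm_command(
  commands=[
    {"fingers": 0.06, "dp": [-0.115, 0.07, 0], "turn": 29},
    {"fingers": 0.06, "dp": [-0.115, 0.07, 0], "turn": 29},
    {"fingers": 0.06, "dp": [-0.115, 0.07, 0], "turn": 29},
    {"fingers": 0.06, "dp": [-0.115, 0.07, 0], "turn": 29},
  ],
)

```text
clock: 13.1
tcp_pos: [0.3803, -0.2982, 0.3309]
tool_rot: [0.865, -0.502, 0.001, 0.0]
force: [1.1, -0.1, 0.3]
gripper_width: 0.702
```

```bash
python3 -c "
from h import *
f=r.grab_frame('wrist'); cv2.imwrite('pics/w3.png',f['pixels'])
rel((.516,-.164,.055,-60))
for d in r.trace('tipped',f): 
  m=d['mask'].astype(np.uint8); print('tipped',round(d['conf'],2),d['rect'],np.round(atz(f,*cen(m),.058),3)[:2],cv2.minAreaRect(np.argwhere(m)[:,::-1].astype(np.float32)))
print(proj(f,[.516,-.164,.06]))
"
```

```text
t 13.15 tcp [ 0.381 -0.298  0.331] yaw -60.1 w 0.701 F [ 1.  -0.1  0.6]
[-0.049, -0.184, 0.103] -0.1
tipped 0.74 [92.1, 0.0, 540.7, 204.1] [ 0.461 -0.268] ((315.5, 100.5), (201.0, 449.0), 90.0)
[ 214.83840765 -126.90182156]
```

View pics/w3.png

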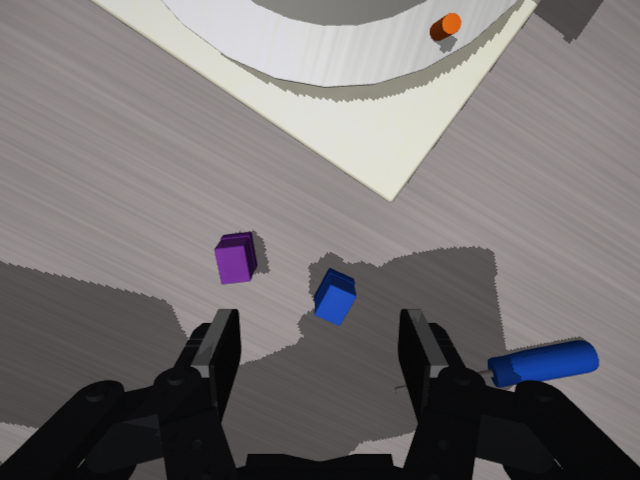

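My shift had the wrong sign, so the wrist is looking off the disc's edge (the peg is at (445,27), the look-alikes below it). I'll go to the computed spot and look again.

Request:
arm_command(
  commands=[
    {"fingers": 0.06, "dp": [-0.049, -0.184, 0], "turn": 0},
    {"fingers": 0.06, "dp": [-0.049, -0.184, 0], "turn": 0},
    {"fingers": 0.06, "dp": [-0.049, -0.184, 0], "turn": 0},
    {"fingers": 0.06, "dp": [-0.049, -0.184, 0], "turn": 0},
    {"fingers": 0.06, "dp": [-0.049, -0.184, 0], "turn": 0},
  ],
)

```text
clock: 13.82
tcp_pos: [0.5164, -0.1638, 0.3294]
tool_rot: [0.866, -0.5, -0.0, 0.0]
force: [-0.5, -0.5, -0.1]
gripper_width: 0.706
```

```bash
python3 -c "
from h import *
f=r.grab_frame('wrist'); cv2.imwrite('pics/w4.png',f['pixels'])
rel((.516,-.164,.055,-60))
for d in r.trace('tipped',f): 
  m=d['mask'].astype(np.uint8); print('tipped',round(d['conf'],2),d['rect'],np.round(atz(f,*cen(m),.058),3)[:2],cv2.minAreaRect(np.argwhere(m)[:,::-1].astype(np.float32)))
print(proj(f,[.516,-.164,.06]))
"
```

```text
t 13.88 tcp [ 0.516 -0.164  0.33 ] yaw -60.2 w 0.7 F [ 0.3  0.1 -0.2]
[-0.0, -0.0, 0.102] -0.2
tipped 0.85 [292.5, 200.1, 357.9, 272.6] [ 0.521 -0.165] ((326.6769104003906, 235.31539916992188), (50.60616683959961, 63.87788009643555), 29.744882583618164)
[319.69226719 243.25153767]
```

View pics/w4.png

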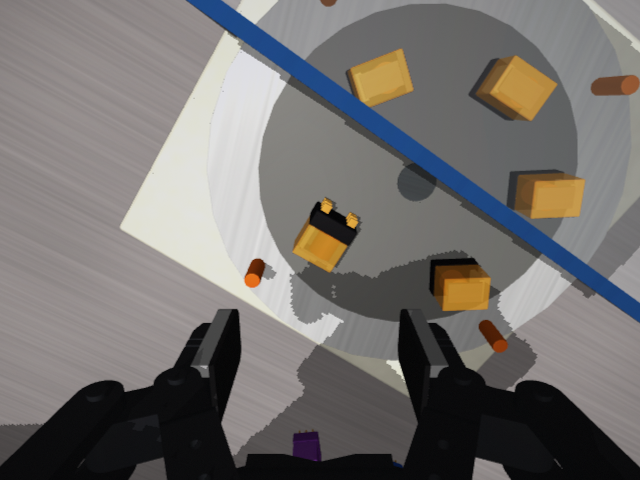

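The fallen relay is at (326,238), clear of the hood (blue bar) with its pins pointing up-right. It lies on its side with free space on both flanks. The nearest peg at (255,272) is clear of the finger path. I'll turn 30°, descend, grip and lift.

Request:
arm_command(
  commands=[
    {"fingers": 0.052, "dp": [0.003, -0.003, 0.01], "turn": 10},
    {"fingers": 0.052, "dp": [0.003, -0.003, 0.03], "turn": 20},
    {"fingers": 0.052, "dp": [0.003, -0.003, 0.05], "turn": 30},
    {"fingers": 0.052, "dp": [0.003, -0.003, 0.08], "turn": 30},
    {"fingers": 0.052, "dp": [0.003, -0.003, 0.1], "turn": 30},
    {"fingers": 0.052, "dp": [0.003, -0.003, 0.107], "turn": 30},
    {"fingers": 0.052, "dp": [0.003, -0.003, 0.107], "turn": 30},
  ],
)

```text
clock: 14.8
tcp_pos: [0.52, -0.1659, 0.2229]
tool_rot: [-0.705, 0.709, 0.0, -0.0]
force: [0.3, 0.3, 0.2]
gripper_width: 0.609
```

Request:
arm_command(
  commands=[
    {"fingers": 0.036, "dp": [0, 0, 0], "turn": 0},
    {"fingers": 0.03, "dp": [0, 0, 0], "turn": 0},
    {"fingers": 0.02, "dp": [0, 0, 0], "turn": 0},
    {"fingers": 0.02, "dp": [0, 0, 0], "turn": 0},
    {"fingers": 0.02, "dp": [0, 0, 0], "turn": 0},
  ],
  force=25,
)

```text
clock: 15.42
tcp_pos: [0.5205, -0.1653, 0.2233]
tool_rot: [-0.706, 0.708, -0.001, 0.0]
force: [-0.6, 1.0, 7.1]
gripper_width: 0.32
```

The grip closed on 27 mm, so the relay can be grasped here. The lid has to be open first, so I'll let it go where it lies, open the red lid, and come back to this pose.

Request:
arm_command(
  commands=[
    {"fingers": 0.036, "dp": [0, 0, 0], "turn": 0},
    {"fingers": 0.052, "dp": [0, 0, 0], "turn": 0},
    {"fingers": 0.052, "dp": [0, 0, 0], "turn": 0},
    {"fingers": 0.052, "dp": [0, 0, -0.02], "turn": 0},
    {"fingers": 0.052, "dp": [0, 0, -0.06], "turn": 0},
    {"fingers": 0.04, "dp": [0, 0.02, -0.12], "turn": 0},
    {"fingers": 0.0, "dp": [-0.06, 0.04, -0.14], "turn": -3},
    {"fingers": 0.0, "dp": [-0.495, 0.06, -0.14], "turn": -6},
    {"fingers": 0.0, "dp": [-0.495, 0.06, -0.14], "turn": -6},
    {"fingers": 0.0, "dp": [-0.495, 0.06, -0.14], "turn": -6},
    {"fingers": 0.0, "dp": [-0.495, 0.06, -0.14], "turn": -6},
    {"fingers": 0.0, "dp": [-0.495, 0.06, -0.14], "turn": -6},
    {"fingers": 0.0, "dp": [-0.495, 0.06, -0.14], "turn": -6},
    {"fingers": 0.0, "dp": [-0.495, 0.06, -0.14], "turn": -6},
    {"fingers": 0.0, "dp": [-0.495, 0.06, -0.14], "turn": -6},
    {"fingers": 0.0, "dp": [-0.495, 0.06, -0.14], "turn": -6},
  ],
)

```text
clock: 17.42
tcp_pos: [0.4621, 0.3297, 0.3623]
tool_rot: [0.742, -0.67, -0.0, 0.0]
force: [0.1, -1.3, 0.5]
gripper_width: 0.002
```

```bash
python3 -c "
from h import *
f=r.grab_frame('wrist'); cv2.imwrite('pics/w5.png',f['pixels'])
rel((.488,.331,.17,-84))
for k in ['red_lid','red_tab']:
 for d in r.trace(k,f)[:1]: 
  rc=cv2.minAreaRect(np.argwhere(d['mask'])[:,::-1].astype(np.float32)); print(k,round(d['conf'],2),d['rect'],rc[2],[np.round(atz(f,*p,.057)[:2],3) for p in cv2.boxPoints(rc)])
for n,X in dict(H=(.524,.335,.057),T=(.512,.334,.093),c=(.488,.331,.057)).items(): print(n,proj(f,X))
"
```

```text
t 17.48 tcp [0.462 0.329 0.362] yaw -84.3 w -0.003 F [-0.7  0.1  0.1]
[0.001, -0.026, 0.019] -0.3
red_lid 0.67 [245.6, 122.7, 395.7, 241.6] 89.14490509033203 [array([0.525, 0.383]), array([0.535, 0.289]), array([0.457, 0.275]), array([0.445, 0.378])]
red_tab 0.59 [246.7, 121.7, 396.8, 242.3] 89.29268646240234 [array([0.525, 0.383]), array([0.536, 0.289]), array([0.456, 0.276]), array([0.445, 0.378])]
H [320.92910365 133.0743765 ]
T [320.83339429 159.41993585]
c [321.37527002 188.49747986]
```

View pics/w5.png

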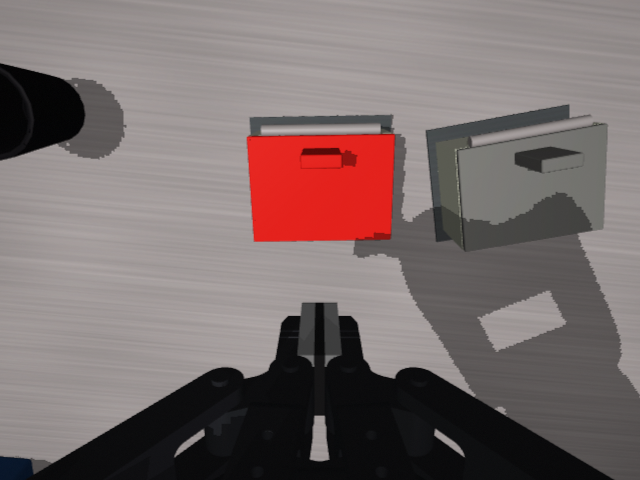

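The wrist view shows the red lid at (248..395, 136..241) and its tab at (321,158), where I predicted it, with the fingers centred on it. The grey box is to the right. I'll push the tab along its arc.

Request:
arm_command(
  commands=[
    {"fingers": 0, "dp": [0, -0.015, 0.05], "turn": 0},
    {"fingers": 0, "dp": [0, -0.024, 0.1], "turn": 0},
    {"fingers": 0, "dp": [0, -0.024, 0.109], "turn": 0},
    {"fingers": 0, "dp": [0, -0.03, 0.108], "turn": 0},
    {"fingers": 0, "dp": [0, -0.035, 0.107], "turn": 0},
    {"fingers": 0, "dp": [0, -0.041, 0.105], "turn": 0},
    {"fingers": 0, "dp": [0, -0.046, 0.103], "turn": 0},
    {"fingers": 0, "dp": [0, -0.052, 0.103], "turn": 0},
    {"fingers": 0, "dp": [0, -0.058, 0.104], "turn": 0},
    {"fingers": 0, "dp": [0, -0.064, 0.106], "turn": 0},
    {"fingers": 0, "dp": [0, -0.069, 0.108], "turn": 0},
    {"fingers": 0, "dp": [0, -0.073, 0.111], "turn": 0},
    {"fingers": 0, "dp": [0, -0.076, 0.114], "turn": 0},
    {"fingers": 0, "dp": [0, -0.079, 0.117], "turn": 0},
    {"fingers": 0, "dp": [0, -0.079, 0.117], "turn": 0},
  ],
)

```text
clock: 19.45
tcp_pos: [0.5416, 0.3381, 0.2464]
tool_rot: [0.742, -0.671, 0.001, -0.001]
force: [1.1, 1.3, 3.6]
gripper_width: -0.001
```

```bash
python3 -c "
from h import *
f=r.grab_frame('scene'); 
a=cv2.resize(f['pixels'][130:280,360:520],(480,450),interpolation=3)
rel((.488,.331,.17,-84))
f=r.grab_frame('wrist'); b=cv2.resize(f['pixels'],(320,240)); c=np.zeros((450,800,3),np.uint8); c[:,:480]=a; c[:240,480:]=b
cv2.imwrite('pics/s6.png',c)
"
```

```text
t 19.5 tcp [0.541 0.338 0.246] yaw -84.2 w -0.007 F [1.4 1.7 4. ]
[0.002, 0.054, -0.097] -0.2
```

View pics/s6.png

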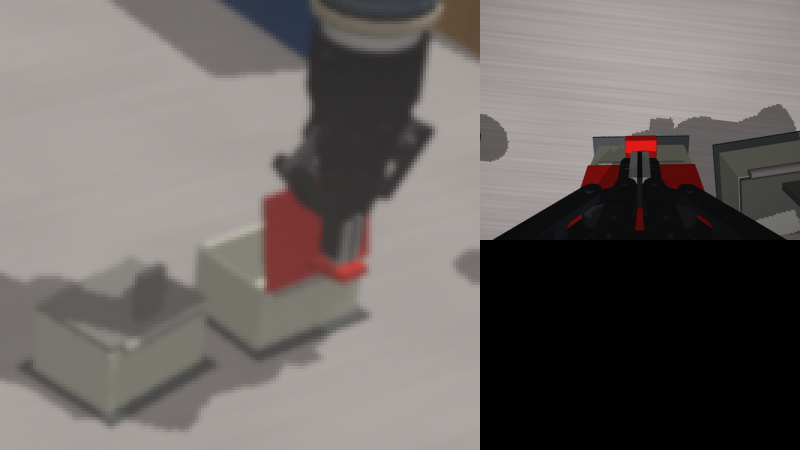

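The lid stands near vertical, with the fingers between plate and tab. Next I'll lift out, come in from the robot's side and push the lid's underside further over.

Request:
arm_command(
  commands=[
    {"fingers": 0, "dp": [0, 0, -0.05], "turn": 0},
    {"fingers": 0, "dp": [0, 0, -0.095], "turn": 0},
    {"fingers": 0, "dp": [0, 0.05, -0.095], "turn": 0},
    {"fingers": 0, "dp": [0, 0.075, -0.08], "turn": 0},
    {"fingers": 0, "dp": [0, 0.075, -0.03], "turn": 0},
    {"fingers": 0, "dp": [0, 0.06, -0.028], "turn": 0},
    {"fingers": 0, "dp": [0, 0.048, -0.028], "turn": 0},
    {"fingers": 0, "dp": [0, 0.038, -0.028], "turn": 0},
    {"fingers": 0, "dp": [0, 0.028, -0.028], "turn": 0},
    {"fingers": 0, "dp": [0, 0.018, -0.028], "turn": 0},
    {"fingers": 0, "dp": [0, 0.008, -0.026], "turn": 0},
    {"fingers": 0, "dp": [0, -0.002, -0.024], "turn": 0},
    {"fingers": 0, "dp": [0, -0.012, -0.022], "turn": 0},
    {"fingers": 0, "dp": [0, -0.012, -0.022], "turn": 0},
  ],
)

```text
clock: 21.3
tcp_pos: [0.5536, 0.3391, 0.2675]
tool_rot: [0.742, -0.671, 0.0, -0.0]
force: [0.3, 1.1, 0.5]
gripper_width: 0.003
```

```bash
python3 -c "
from h import *
f=r.grab_frame('scene'); cv2.imwrite('pics/s7.png',cv2.resize(f['pixels'][130:280,360:520],(480,450),interpolation=3))
rel((.5205,-.1653,.12,-90))
"
```

```text
t 21.35 tcp [0.553 0.339 0.268] yaw -84.2 w -0.001 F [-1.3 -0.5  0. ]
[0.499, 0.083, -0.026] 5.8
```

View pics/s7.png

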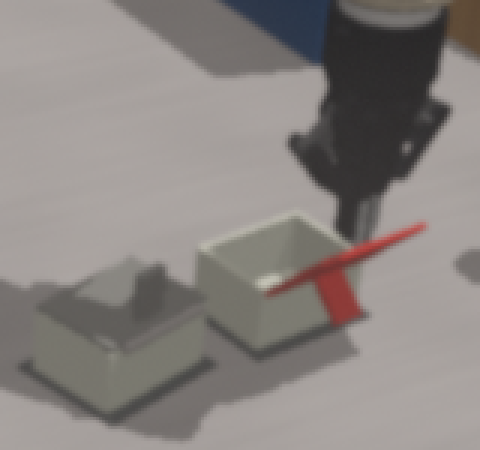

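The lid is now tilted well back and the box is open. Going back to the fallen relay.

Request:
arm_command(
  commands=[
    {"fingers": 0, "dp": [0, 0.03, -0.06], "turn": 0},
    {"fingers": 0.03, "dp": [0, 0.05, -0.08], "turn": 2},
    {"fingers": 0.052, "dp": [0.499, 0.083, -0.08], "turn": 6},
    {"fingers": 0.052, "dp": [0.499, 0.083, -0.08], "turn": 6},
    {"fingers": 0.052, "dp": [0.499, 0.083, -0.08], "turn": 6},
    {"fingers": 0.052, "dp": [0.499, 0.083, -0.08], "turn": 6},
    {"fingers": 0.052, "dp": [0.499, 0.083, -0.08], "turn": 6},
    {"fingers": 0.052, "dp": [0.499, 0.083, -0.08], "turn": 6},
    {"fingers": 0.052, "dp": [0.499, 0.083, -0.08], "turn": 6},
    {"fingers": 0.052, "dp": [0.499, 0.083, -0.08], "turn": 6},
    {"fingers": 0.052, "dp": [0.499, 0.083, -0.08], "turn": 6},
    {"fingers": 0.052, "dp": [0.499, 0.083, -0.08], "turn": 6},
  ],
)

```text
clock: 22.85
tcp_pos: [0.5202, -0.1655, 0.3477]
tool_rot: [-0.705, 0.709, -0.0, 0.0]
force: [-0.3, -0.2, 0.1]
gripper_width: 0.607
```

```bash
python3 -c "
from h import *
f=r.grab_frame('wrist'); 
rel((.5205,-.1653,.05,-90))
for d in r.trace('tipped',f): 
  m=d['mask'].astype(np.uint8); print('tipped',round(d['conf'],2),d['rect'],np.round(atz(f,*cen(m),.058),3)[:2],cv2.minAreaRect(np.argwhere(m)[:,::-1].astype(np.float32)))
for c,a,b in orange(f):
  if a>60: print(np.round(c,1),a,np.round(atz(f,*c,.066),3)[:2])
"
```

```text
t 22.9 tcp [ 0.52  -0.165  0.348] yaw -90.2 w 0.608 F [ 0.6 -0.9  0.3]
[0.0, -0.0, 0.125] -0.2
tipped 0.9 [297.0, 201.6, 340.2, 260.7] [ 0.521 -0.165] ((319.5, 230.0), (60.0, 43.0), 90.0)
[198.2  34.9] 247 [ 0.637 -0.099]
[526.3 243.1] 168 [ 0.515 -0.298]
[278.2 294.3] 213 [ 0.479 -0.137]
```

The relay is where I left it and aligned with the jaws. Gripping and lifting.

Request:
arm_command(
  commands=[
    {"fingers": 0.052, "dp": [0, 0, 0.05], "turn": 0},
    {"fingers": 0.052, "dp": [0, 0, 0.1], "turn": 0},
    {"fingers": 0.052, "dp": [0, 0, 0.12], "turn": 0},
    {"fingers": 0.052, "dp": [0, 0, 0.125], "turn": 0},
    {"fingers": 0.036, "dp": [0, 0, 0.125], "turn": 0},
    {"fingers": 0.03, "dp": [0, 0, 0.125], "turn": 0},
    {"fingers": 0.02, "dp": [0, 0, 0.125], "turn": 0},
    {"fingers": 0.02, "dp": [0, 0, 0.125], "turn": 0},
    {"fingers": 0.02, "dp": [0, 0, 0.125], "turn": 0},
    {"fingers": 0.02, "dp": [0, 0, 0.115], "turn": 0},
    {"fingers": 0.02, "dp": [0, 0, 0.09], "turn": 0},
    {"fingers": 0.02, "dp": [0, 0, 0.05], "turn": 0},
    {"fingers": 0.02, "dp": [0, 0, 0.01], "turn": 0},
    {"fingers": 0.02, "dp": [0, 0, 0], "turn": 0},
  ],
  force=30,
)

```text
clock: 24.7
tcp_pos: [0.5206, -0.1658, 0.3506]
tool_rot: [-0.706, 0.709, -0.002, 0.001]
force: [-0.6, 0.1, -0.7]
gripper_width: 0.312
```

```bash
python3 -c "
from h import *
f=r.grab_frame('wrist'); cv2.imwrite('pics/w8.png',f['pixels'])
rel((.487,.331,.15,-84),(.487,.331,.03,-84))
"
```

```text
t 24.75 tcp [ 0.521 -0.166  0.35 ] yaw -90.2 w 0.317 F [ 0.2 -0.3  0.7]
[-0.497, 0.036, 0.026] -6.2
[-0.497, 0.036, 0.146] -6.2
```

View pics/w8.png

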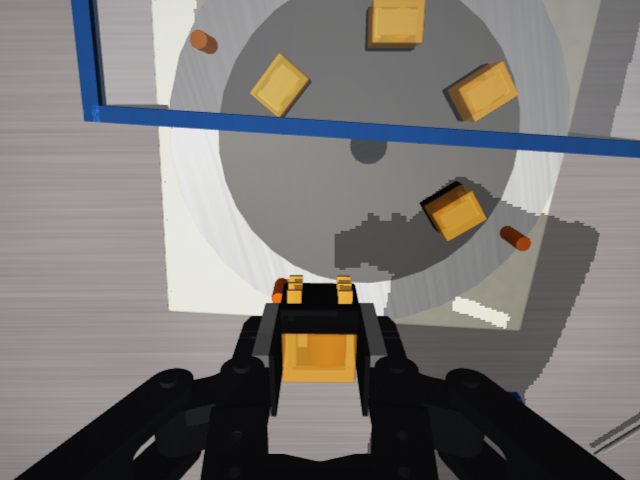

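The relay is held squarely between the pads, with the pins forward at (320,285), and the good relays are standing. Carrying it to the red box.

Request:
arm_command(
  commands=[
    {"fingers": 0.02, "dp": [-0.03, 0.01, 0], "turn": 0},
    {"fingers": 0.02, "dp": [-0.497, 0.036, 0], "turn": -6},
    {"fingers": 0.02, "dp": [-0.497, 0.036, 0], "turn": -6},
    {"fingers": 0.02, "dp": [-0.497, 0.036, 0], "turn": -6},
    {"fingers": 0.02, "dp": [-0.497, 0.036, 0], "turn": -6},
    {"fingers": 0.02, "dp": [-0.497, 0.036, 0], "turn": -6},
    {"fingers": 0.02, "dp": [-0.497, 0.036, 0], "turn": -6},
    {"fingers": 0.02, "dp": [-0.497, 0.036, 0], "turn": -6},
    {"fingers": 0.02, "dp": [-0.497, 0.036, 0], "turn": -6},
    {"fingers": 0.02, "dp": [-0.497, 0.036, 0], "turn": -6},
    {"fingers": 0.02, "dp": [-0.497, 0.036, 0.04], "turn": -6},
    {"fingers": 0.02, "dp": [-0.497, 0.036, 0.08], "turn": -6},
  ],
)

```text
clock: 26.25
tcp_pos: [0.4863, 0.3302, 0.2662]
tool_rot: [0.742, -0.671, 0.0, 0.0]
force: [0.4, 0.7, -0.4]
gripper_width: 0.314
```

```bash
python3 -c "
from h import *
rel((.487,.331,.03,-84))
f=r.grab_frame('wrist'); print(proj(f,[.487,.331,.1])); cv2.imwrite('pics/w9.png',f['pixels'])
"
```

```text
t 26.25 tcp [0.486 0.33  0.266] yaw -84.3 w 0.314 F [ 0.4  0.7 -0.4]
[-0.001, -0.001, 0.063] -0.3
[318.21691151 329.6770591 ]
```

Request:
arm_command(
  commands=[
    {"fingers": 0.02, "dp": [-0.001, -0.001, 0.03], "turn": 0},
    {"fingers": 0.02, "dp": [-0.001, -0.001, 0.055], "turn": 0},
    {"fingers": 0.02, "dp": [-0.001, -0.001, 0.066], "turn": 0},
    {"fingers": 0.02, "dp": [-0.001, -0.001, 0.066], "turn": 0},
  ],
)

```text
clock: 26.8
tcp_pos: [0.4874, 0.332, 0.2016]
tool_rot: [0.742, -0.671, -0.0, 0.001]
force: [0.2, -0.8, -0.4]
gripper_width: 0.32
```

Request:
arm_command(
  commands=[
    {"fingers": 0.04, "dp": [0, 0, 0], "turn": 0},
    {"fingers": 0.042, "dp": [0, 0, 0], "turn": 0},
    {"fingers": 0.042, "dp": [0, 0, 0], "turn": 0},
    {"fingers": 0.042, "dp": [0, 0, -0.04], "turn": 0},
    {"fingers": 0.042, "dp": [0, 0, -0.1], "turn": 0},
    {"fingers": 0.0, "dp": [0, 0.03, -0.15], "turn": 0},
    {"fingers": 0.0, "dp": [0, 0.03, -0.16], "turn": 0},
    {"fingers": 0.0, "dp": [0, 0.03, -0.16], "turn": 0},
  ],
)

```text
clock: 27.8
tcp_pos: [0.4575, 0.3296, 0.362]
tool_rot: [0.742, -0.671, 0.0, -0.001]
force: [0.4, 0.1, -0.2]
gripper_width: 0.002
```

```bash
python3 -c "
from h import *
f=r.grab_frame('wrist'); cv2.imwrite('pics/w10.png',f['pixels'])
rel((.487,.331,.03,-84))
s=r.grab_frame('scene'); c=np.zeros((450,800,3),np.uint8); c[:,:480]=cv2.resize(s['pixels'][130:280,360:520],(480,450),interpolation=3); c[:300,480:]=cv2.resize(f['pixels'][60:360,160:480],(320,300)); cv2.imwrite('pics/w10.png',c)
"
```

```text
t 27.85 tcp [0.458 0.329 0.361] yaw -84.2 w -0.003 F [-0.2  0.5 -0.9]
[0.001, -0.03, 0.158] -0.2
```

View pics/w10.png

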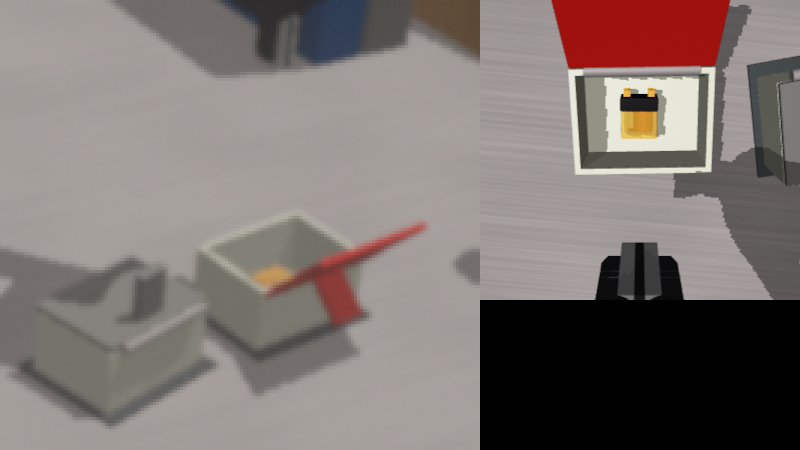

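The relay is inside the red box, at (640,115) in the inset, and the lid is tilted back. Now I'll close the lid from behind, offset +30 mm sideways to miss the tab.

Request:
arm_command(
  commands=[
    {"fingers": 0, "dp": [-0.03, -0.06, 0], "turn": 0},
    {"fingers": 0, "dp": [-0.03, -0.12, 0], "turn": 0},
    {"fingers": 0, "dp": [-0.03, -0.156, 0.0], "turn": 0},
    {"fingers": 0, "dp": [-0.03, -0.156, 0.05], "turn": 0},
    {"fingers": 0, "dp": [-0.03, -0.156, 0.1], "turn": 0},
    {"fingers": 0, "dp": [-0.03, -0.15, 0.106], "turn": 0},
    {"fingers": 0, "dp": [-0.03, -0.136, 0.106], "turn": 0},
    {"fingers": 0, "dp": [-0.03, -0.121, 0.104], "turn": 0},
    {"fingers": 0, "dp": [-0.03, -0.106, 0.1], "turn": 0},
    {"fingers": 0, "dp": [-0.03, -0.091, 0.094], "turn": 0},
    {"fingers": 0, "dp": [-0.03, -0.078, 0.089], "turn": 0},
    {"fingers": 0, "dp": [-0.03, -0.065, 0.087], "turn": 0},
    {"fingers": 0, "dp": [-0.03, -0.057, 0.09], "turn": 0},
    {"fingers": 0, "dp": [-0.03, -0.049, 0.095], "turn": 0},
    {"fingers": 0, "dp": [-0.03, -0.042, 0.1], "turn": 0},
    {"fingers": 0, "dp": [-0.03, -0.036, 0.107], "turn": 0},
    {"fingers": 0, "dp": [-0.03, -0.032, 0.114], "turn": 0},
    {"fingers": 0, "dp": [-0.03, -0.029, 0.122], "turn": 0},
    {"fingers": 0, "dp": [-0.03, -0.027, 0.126], "turn": 0},
  ],
)

```text
clock: 30.28
tcp_pos: [0.4812, 0.362, 0.235]
tool_rot: [0.742, -0.671, 0.0, -0.0]
force: [1.7, 0.3, 1.7]
gripper_width: 0.002
```

```bash
python3 -c "
from h import *
rel((.478,.36,.057,-84))
f=r.grab_frame('scene')
for d in r.trace('red_lid',f): print(round(d['conf'],2),d['rect'])
"
```

```text
t 30.27 tcp [0.481 0.362 0.235] yaw -84.2 w 0.002 F [1.7 0.3 1.7]
[0.002, 0.003, 0.005] -0.2
0.83 [428.9, 196.2, 480.3, 227.0]
```

Request:
arm_command(
  commands=[
    {"fingers": 0, "dp": [0, 0.003, 0.003], "turn": 0},
    {"fingers": 0, "dp": [0.0, 0.004, 0.005], "turn": 0},
    {"fingers": 0, "dp": [0.0, 0.004, 0.006], "turn": 0},
  ],
)

```text
clock: 30.75
tcp_pos: [0.4774, 0.3618, 0.2305]
tool_rot: [0.742, -0.671, 0.0, -0.0]
force: [-2.9, -2.7, 15.5]
gripper_width: 0.002
```

There is firm contact, 15 N with the tips at 57.5 mm, which is the shut height. Retreating for a final look.

Request:
arm_command(
  commands=[
    {"fingers": 0, "dp": [0, 0, 0.001], "turn": 0},
    {"fingers": 0, "dp": [0, 0, 0.001], "turn": 0},
    {"fingers": 0, "dp": [0, 0, -0.05], "turn": 0},
    {"fingers": 0, "dp": [0, 0.03, -0.11], "turn": 0},
    {"fingers": 0, "dp": [0, 0.09, -0.13], "turn": 0},
    {"fingers": 0, "dp": [0, 0.12, -0.13], "turn": 0},
    {"fingers": 0, "dp": [0, 0.12, -0.13], "turn": 0},
  ],
)

```text
clock: 31.62
tcp_pos: [0.3561, 0.3494, 0.36]
tool_rot: [0.742, -0.67, -0.0, 0.0]
force: [0.3, 0.3, 1.0]
gripper_width: -0.001
```

```bash
python3 -c "
from h import *
rel()
s=r.grab_frame('scene'); t=r.grab_frame('top')
for c,a,b in orange(t): print(np.round(c,1),a,np.round(atz(t,*c,.060),3)[:2])
for k in ['red_lid','grey_lid']:
  for d in r.trace(k,s)[:2]: print(k,round(d['conf'],2),d['rect'])
c=np.zeros((600,800,3),np.uint8)
c[:300,:320]=cv2.resize(s['pixels'][150:300,360:520],(320,300),interpolation=3)
c[:300,320:]=cv2.resize(s['pixels'][220:390,100:370],(480,300),interpolation=3)
c[300:]=cv2.resize(t['pixels'][145:295,140:500],(800,300),interpolation=3); cv2.imwrite('pics/fin.png',c)
"
```

```text
t 31.62 tcp [0.356 0.349 0.36 ] yaw -84.1 w -0.001 F [0.3 0.3 1. ]
[432.8 175.2] 6 [ 0.678 -0.261]
[365.  191.5] 6 [ 0.638 -0.1  ]
[450.  243.7] 7 [ 0.515 -0.292]
[382.2 260.8] 5 [ 0.477 -0.136]
red_lid 0.89 [426.5, 200.3, 481.2, 228.8]
red_lid 0.68 [373.7, 217.8, 429.8, 247.1]
grey_lid 0.82 [371.8, 217.0, 427.9, 246.2]
```

View pics/fin.png

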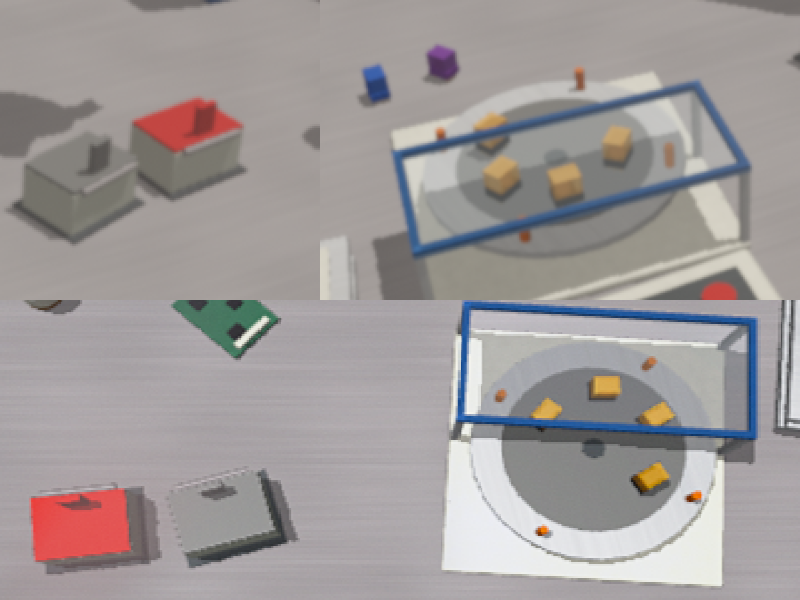

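The final picture shows the red lid shut and the grey one untouched. All four good relays stand on the disc, and the pegs are at the same pixels as 19 s ago, so the disc is at rest. Handing in.

```bash
python3 -c "
from h import *
print(r.finish_job())"
```

```text
the job is handed in; nothing more can be done
None
```

The fallen relay is in the red box with its lid pressed shut, and I handed the job in at about 32 s of the 72 s allowed.

**What I did:**
- I turned the disc about 150° in two strokes, gripping a peg each time, until the relay was out on the open side.
- I gripped the relay there once, then let it go, because the red lid was still shut.
- I opened the lid by its tab, went back and lifted the relay off, then set it down in the box.
- I closed the lid and pressed it down.

**Last checks:**
- **Red lid:** the fingertips met about 15 N at 57.5 mm, against a shut height of 57 mm, and the lid looks shut in both cameras.
- **Grey lid:** it is closed and untouched.
- **Good relays:** all four are standing.
- **Turntable:** the pegs are at the same pixels as 19 s earlier, so it is at rest.
- **Robot:** it is clear of everything.

**What went wrong on the way:** my first move was sent in millimetres instead of metres, and one later shift had the wrong sign. Both only took the arm to the wrong place in free air, and nothing was touched.

I viewed 12 pictures, which is the limit. None of the final checks failed or disagreed.

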